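# Lock the jar turntable and unscrew the jar's cap

### The arm

A 7-joint arm with a two-finger parallel gripper is mounted at the origin on the work surface; the furniture and walls round the work are solid. World frame = base frame: x ahead of the robot, y to its left, z up, the work surface at z = 0. Lengths are in mm, angles in degrees, forces in N, time in s.
With the tool pointing down it reaches from about 400 to 900 mm from the base axis. Payload 5.5 kg.
Tool frame: the origin (TCP) lies on the centre line of the jaws, within the pads' length; the fingertips stand 19 mm ahead of it and the grasp point (between the pads) is the TCP; z points along the fingers, y is the line along which they close (so a half turn about z gives the same grasp; the last joint's range is limited). The gripper opens to 92 mm and grips with 3 to 60 N. Pads are 19 mm wide; open, the fingers measure 130 mm over their backs; the gripper's body (75 mm by 190 mm) begins 47 mm behind the grasp point.
Start: joints at [-49.435, 28.699, -24.465, 88.831, 12.651, 65.22, -12.049], TCP at [279.645, 586.769, 245.729] pointing down, gripper open.
Joint ranges: [-164.97, 164.97], [-17.58, 116.51], [-87.97, 89.64], [11.32, 138.91], [-80.73, 260.73], [10.89, 115.49], [-147.41, 147.41]. Speed limits (degrees/s): [147.25, 147.25, 180, 180, 180, 180, 180].

### API

Orientations are given as a 3x3 rotation matrix whose columns are the frame's x, y, z axes.
In Python, from bench import bot, viewer gives the robot as it stands. The module is installed in compiled form; this text tells all that it offers.
- The arm moves only by the tool send_rows, never from a script. Its arguments are lists of equal length, an entry for each row: "slide": the shift along the tool's x, y, z in units of 0.75 m (1.0 is 0.75 m), a list of three; "rot": the turn, a rotation vector about the tool's x, y, z in units of pi/4 rad (1.0 is pi/4 rad), a list of three; "jaw": the gripper command: -1 is shut, 1 is fully open, values between are in proportion. A call has 1 to 20 rows; each row is the pose to reach, as a shift and turn from the pose commanded when the call began, along the tool's axes at that moment; what a row does not reach only later rows make up. A row lasts 1/10 s, in which the tool goes at most 50 mm and 8.59 degrees, less where a joint would pass 70% of its speed; a pose out of reach is approached as far as the arm can. A call with a number of a shift or a turn outside -1 to 1 is refused whole. A call with a gripper value outside its range is refused whole. The fingers move at their own pace and stop on an object; the grip force is fixed at half the most. Time passes only in rows, so rows that repeat a pose let the fingers close. It gives the time, the measured TCP pose, the force, the opening and the grip force at its end, in the units of the state.
- bot.observe(): the state, without advancing time (a new reading comes with each control period).
- viewer.grab_frame(name): name is "side" or "top" or "wrist"; returns (picture, depth): 420x560x3 uint8, red, green, blue; 420x560 float32, mm along the optical axis (not along the pixel's ray), 0 where there is no reading.
- viewer.get_calibration(name): a dict with "vfov" (degrees; the focal length in pixels is half the picture's height over the tangent of half this angle, whatever the lens; pixels are square), "cx", "cy" (the principal point, pixels), "world_from_camera" (4x4, takes a point from camera to world coordinates). Camera axes: x right, y down, z forward; pixel columns grow to the right and rows downward; lengths in mm; the calibration is good to about 2 mm. The wrist camera is an equidistant fisheye: a pixel r from the principal point sees the ray r / f radians off the axis. A picture is of the moment at which its call begins: read the wrist's pose just before it. get_calibration takes no time and is no camera call; for the wrist camera it gives the pose at the moment of the call.
- bot.sign_off(): hands the job in; it is judged then, once.
The state is a dict: "time": time; "joint_pos": joint angles; "qd": joint speeds; "joint_torque": joint torques, N m; "tool_pos": TCP position; "ee_rot": TCP orientation; "wrist_force": force on the tool from outside, world axes, zero at the start; "moment": the same for the moment, N m; "grip_width": finger opening in mm; "gripper_force": force on a finger pad.
Only numpy, scipy, OpenCV 4.12 (cv2) and the standard library are available. Lean on these libraries where they do the work, as an engineer would, in place of code of your own. Each camera call takes 0.05 s, during which the arm holds its last target. There are 200 camera calls.

### The job

The glass jar is clipped to a turntable that spins freely: lock it by taking the steel pin out of its wooden block and pushing it fully down through the eyelet on the turntable's edge. Then, without the turntable spinning round, unscrew the tight cap anticlockwise, stop turning as soon as it comes free, and lift it a little. Finish still holding the cap level, clear of the jar and just above its mouth (some 2 to 3 cm), with the pin left in place and the other things on the bench undisturbed.

Things in the scene. Friction and masses are not known exactly. Their poses are not given: they have to be found in the camera images.
- pin: Steel locking pin, 118 mm long, 80 g, upright. Origin at its lower tip, z up along it. Shaft 10 mm diameter with tapered tip; collar 19 mm across, 34 to 38 mm above the tip, stops it when fully in; 10 mm stem; grip head 18 mm diameter, 90 to 118 mm above the tip. It starts parked in the wooden block.
- pin_block: Fixed wooden block 60 x 60 x 40 mm where the pin is parked, origin under its centre. The pin stands loosely in its central hole, its tip 6 mm above the bench, 34 mm deep: lift it 36 mm and more to take it out.
- eyelet (a point): Centre of the upper mouth of the 13 mm hole in the turntable's ear (12 mm thick), 36 mm above the bench, 80 mm from the turntable's axis on the jar's -y side, z up. The hole goes on straight down through an ear of the fixed foot below. Fully in, the pin's collar rests on the ear, its tip is 34 mm below this point, and the turntable is locked.
- turntable (a joint): Angle of the turntable (disc 124 mm across, upright axis, nearly frictionless) with the jar clipped on it, rad, 0 at the start with both ear holes in line, growing anticlockwise seen from above. With the pin in it has only about 0.04 rad of play.
- jar (a point): Glass jar, body 60 mm diameter, 80 mm tall, fixed upright at the centre of the turntable. Origin at the centre of its underside, 36 mm above the bench, z up.
- fixture: Steel foot fixed to the bench, 124 mm across and 22 mm high with an ear, that carries the turntable and jar. Origin under its centre, on the axis of turntable and jar; axes as the jar's at the start.
- jar_mouth (a point): Centre of the jar's mouth, at the rim of its 37 mm neck, 80 mm above the jar's underside; z up, x and y as the jar's.
- cap: Plain grey ribbed twist-off cap, 58 mm diameter, 28 mm tall, 40 g. Origin at the centre of its lower edge, z up. Screwed tight, its lower edge is 20 mm below the jar's mouth and its x axis lies along the jar's x. It comes free after about 1.0 rad (57 degrees) anticlockwise seen from above, climbing about 2 mm, and can then be lifted straight up.
- cap_top (a point): Centre of the cap's top face, 28 mm above its lower edge, 124 mm above the bench at the start. A sprung seal in the neck pushes the cap up with about 8 N and a few mm further when free, so it is tight: turning takes up to about 0.5 N m (grip firmly, with 30 N or more). Turning it past about 1.9 rad counts as not having stopped.
- cap_mark (a point): End of the moulded rib on top of the cap, 20 mm from its axis along the cap's x axis, 28 mm above its lower edge.
- sanding_block: Sanding block 60 x 100 x 28 mm, lying flat; bystander. Origin under its centre.
- pliers: Combination pliers, 168 x 52 x 12 mm, lying flat along the far edge; bystander. Origin under their centre.
- nail_tin: Open round tin, 69 mm across, 38 mm high; bystander. Origin under its centre.
There are look-alikes about, which are no part of the job. Leave any blue or turquoise look-alike of the cap alone.

How it is judged (in metres and radians):
On the way, in this order (a step that is already met when the one before it is completed fails the run):
1. the pin stands fully in the eyelet while the cap is still tight (horizontal distance between pin and eyelet below 0.006 m and z of pin in the frame of eyelet below -0.026 m and angle between pin's own z axis and vertical below 0.15 rad and angle between the x axis of cap and the x axis of jar, either way round below 0.3 rad), for 0.2 s.
2. the cap is turned anticlockwise until it is free, still low on the locked jar (horizontal distance between pin and eyelet below 0.006 m and z of pin in the frame of eyelet below -0.026 m and angle between pin's own z axis and vertical below 0.15 rad and value of joint turntable between -0.2 and 0.2 rad and y of cap_mark in the frame of jar above 0.0155 m and z of cap in the frame of jar_mouth below 0 m).
At the end, for the whole second after the job is handed in: The cap is gripped and still, level within 0.2 rad, its lower edge 6 to 60 mm above the jar's mouth and its centre within 20 mm of the jar's axis, not touching the jar; the pin stands in the eyelet at least 26 mm deep, not touched by the fingers; the turntable is within 0.2 rad of its start (horizontal distance between pin and eyelet below 0.006 m and z of pin in the frame of eyelet below -0.026 m and angle between pin's own z axis and vertical below 0.15 rad and value of joint turntable between -0.2 and 0.2 rad and z of cap in the frame of jar_mouth between 0.006 and 0.06 m and horizontal distance between cap and jar_mouth below 0.02 m and angle between cap's own z axis and vertical below 0.2 rad and contact force between the fingers and cap above 1 N and contact force between cap and fixture below 0.05 N and contact force between the fingers and pin below 0.05 N and linear speed of cap below 0.03 m/s); the arm keeps its last pose, push and grip.
It fails at once if the turntable with the jar spins away (more than 0.25 rad) (value of joint turntable above 0.25 rad or value of joint turntable below -0.25 rad).
It fails at once if the cap is turned on well past the point where it is free (about 1.9 rad) (x of cap_mark in the frame of jar below -0.0075 m).
It fails at once if the sanding block is pushed more than 3 cm (distance of sanding_block from where it was at the start of the episode above 0.03 m).
It fails at once if the pair of pliers is pushed more than 3 cm (distance of pliers from where it was at the start of the episode above 0.03 m).
It fails at once if the tin is pushed more than 3 cm (distance of nail_tin from where it was at the start of the episode above 0.03 m).
It also fails if it takes over 58 s, if anything falls off the work surface, if the arm or the gripper's body presses on something with over 40 N, if the wrist force passes 120 N, or if a joint passes its speed limit or range.

## Working session

There is one attempt and no reset: what is moved stays moved. The work goes in short steps, Python scripts to look and compute and a tool call to move; the robot and the scene stay as the last step left them, time stands still between calls to the robot, and variables do not carry over. Pictures are saved under pics/ and viewed, at most 12 in all, crops included, and the job is handed in when it is done.

Besides the shell and the picture viewer there is one more tool, called after "Call:" as name(argument=value, ...), one argument or row to a line, values as JSON. send_rows: Moves the arm, as the interface text tells. Its arguments: {"type":"object","properties":{"slide":{"type":"array"},"rot":{"type":"array"},"jaw":{"type":"array"}},"required":["slide","rot","jaw"]}

```bash
mkdir -p pics; cat > h.py <<'E'
import numpy as np, cv2
from bench import bot, viewer
def grab(n,save=None):
    c=viewer.get_calibration(n); p,d=viewer.grab_frame(n)
    if save: cv2.imwrite(f'pics/{save}.png',p[:,:,::-1])
    return p,d,c
def ray(c,u,v,fish=False):
    f=210/np.tan(np.radians(c['vfov']/2)); x=(np.array([u,v],float)-[c['cx'],c['cy']])/f
    if fish:
        r=np.hypot(*x); k=np.sin(r)/r if r>1e-9 else 1; D=np.array([x[0]*k,x[1]*k,np.cos(r)])
    else: D=np.array([x[0],x[1],1.])
    T=np.array(c['world_from_camera']); return T[:3,3],T[:3,:3]@D
def plane(c,u,v,z,fish=False):
    o,d=ray(c,u,v,fish); return o+d*(z-o[2])/d[2]
def cloud(c,d):
    f=210/np.tan(np.radians(c['vfov']/2)); v,u=np.indices(d.shape)
    P=np.stack([(u-c['cx'])/f*d,(v-c['cy'])/f*d,d],-1); T=np.array(c['world_from_camera'])
    P=P@T[:3,:3].T+T[:3,3]; P[d==0]=np.nan; return P
E
python3 - <<'E'
from h import *
np.set_printoptions(precision=2,suppress=True)
s=bot.observe(); print(s['time'],s['tool_pos'],s['ee_rot'],s['grip_width'])
for n in('top','side'):
    p,d,c=grab(n,n+'0'); np.savez(f'{n}0',p=p,d=d,T=c['world_from_camera']); print(n,c)
a=cv2.imread('pics/top0.png');b=cv2.imread('pics/side0.png')
E
```

```text
0.0 [279.41 586.15 244.68] [[-0.9   0.43 -0.  ]
 [ 0.43  0.9  -0.  ]
 [ 0.   -0.   -1.  ]] 91.87834114549207
top {'vfov': 56.64704045616076, 'cx': 277.2476559721124, 'cy': 210.44241869124474, 'world_from_camera': array([[  -0.03,   -0.99,    0.16,  298.59],
       [  -1.  ,    0.03,    0.  ,   -1.62],
       [  -0.01,   -0.16,   -0.99, 1090.58],
       [   0.  ,    0.  ,    0.  ,    1.  ]])}
side {'vfov': 56.36112812482038, 'cx': 283.50970236548415, 'cy': 209.4655301694675, 'world_from_camera': array([[   1.  ,    0.04,   -0.03,  471.77],
       [   0.04,   -0.35,    0.94, -883.06],
       [   0.02,   -0.94,   -0.35,  451.81],
       [   0.  ,    0.  ,    0.  ,    1.  ]])}
```

View pics/top0.png

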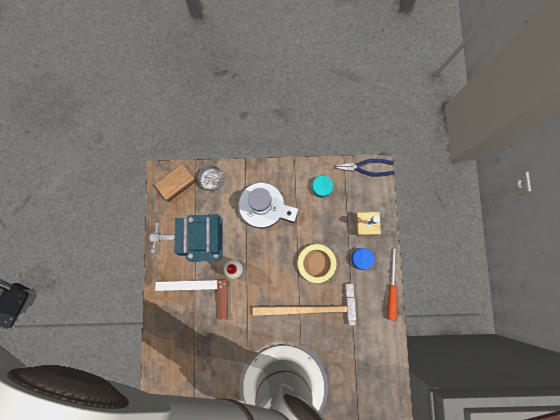

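View pics/side0.png

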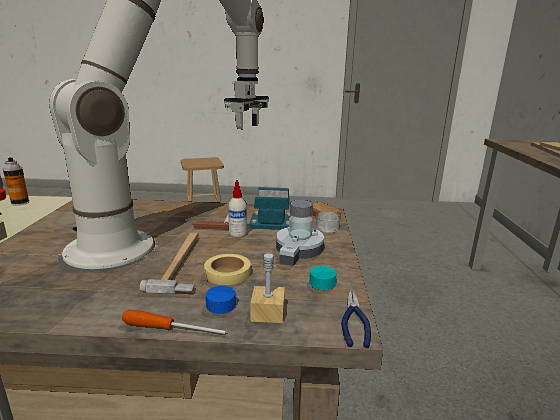

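Top view: grey cap on its jar at (260,200), ear with hole at (290,213), pin in the block at (368,222). Cap candidates are grey (260,200), turquoise (322,187) and blue (363,259). The grey one on the jar fits the description. I'll confirm it in an enlarged crop and measure.

```bash
python3 - <<'E'
from h import *
np.set_printoptions(precision=1,suppress=True)
def ld(n):
    z=np.load(n+'0.npz'); c=viewer.get_calibration(n); return z['p'],z['d'],c
p,d,c=ld('top'); P=cloud(c,d)
ps,ds,cs=ld('side'); S=cloud(cs,ds)
def circ(P,m,name):
    q=P[m]; 
    if len(q)<5: print(name,'few',len(q)); return
    (x,y),r=cv2.minEnclosingCircle(q[:,:2].astype(np.float32)); print(name,len(q),'circ',x,y,r,'mean',q.mean(0),'z',q[:,2].min(),q[:,2].max())
v,u=np.indices(d.shape)
def box(u0,u1,v0,v1): return (u>=u0)&(u<u1)&(v>=v0)&(v<v1)
z=P[:,:,2]
circ(P,box(240,282,180,225)&(z>118)&(z<130),'captop')
circ(P,box(235,305,175,235)&(z>28)&(z<42),'turntable+ear')
circ(P,box(350,390,205,240)&(z>34)&(z<46),'blocktop')
circ(P,box(350,390,200,240)&(z>95),'pinhead top')
zs=S[:,:,2]
circ(S,box(255,285,245,290)&(zs>93),'pinhead side'); circ(S,box(255,285,245,300)&(zs>52)&(zs<85),'stem side')
circ(S,box(285,320,195,215)&(zs>98),'cap side')
# ear hole : dark pixels
g=cv2.cvtColor(p,cv2.COLOR_RGB2GRAY); m=box(281,300,203,224)&(g<70); uu,vv=u[m].mean(),v[m].mean(); print('hole px',uu,vv,m.sum(),plane(c,uu,vv,36))
# block orientation
m=(box(350,390,205,240)&(z>34)&(z<46)); print(cv2.minAreaRect(P[m][:,:2].astype(np.float32)))
a=cv2.resize(p[165:245,230:330],None,fx=5,fy=5,interpolation=3); b=cv2.resize(p[190:250,340:400],None,fx=5,fy=5,interpolation=3)
o=np.zeros((400,800,3),np.uint8); o[:400,:500]=a; o[:300,500:]=b
e=ps[240:330,225:315]; cv2.imwrite('pics/crop1.png',o[:,:,::-1])
E
```

```text
captop 408 circ 484.10101318359375 47.10041809082031 29.554218292236328 mean [483.3  47.2 124.3] z 118.03213855625813 129.88198911214056
turntable+ear 1174 circ 476.3913879394531 28.617345809936523 81.68605041503906 mean [475.6  34.4  35.9] z 28.45423785609887 41.975407148862814
blocktop 434 circ 423.9554443359375 -243.85525512695312 42.0434455871582 mean [ 422.2 -241.1   40.1] z 34.15524900563469 45.708481437541195
pinhead top 58 circ 424.13671875 -243.33993530273438 9.06749439239502 mean [ 423.  -241.7  119.6] z 99.66982087072881 127.24244506184073
pinhead side 154 circ 423.50885009765625 -244.10992431640625 10.408421516418457 mean [ 424.9 -248.8  112.1] z 95.43582652791957 123.78250685949786
stem side 79 circ 424.74822998046875 -246.62796020507812 4.053284645080566 mean [ 424.7 -247.3   68.3] z 52.1673019170471 84.92476834071374
cap side 328 circ 483.53118896484375 45.26911926269531 30.03081703186035 mean [484.3  34.2 116.8] z 98.83547341839761 125.31856750369309
hole px 287.88235294117646 218.1764705882353 17 [443.6 -25.5  36. ]
((424.13201904296875, -243.90220642089844), (60.66177749633789, 60.34669494628906), 89.6943588256836)
```

View pics/crop1.png

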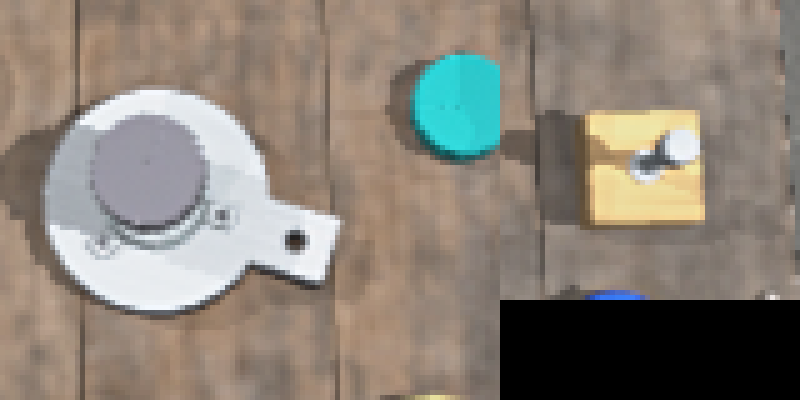

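The crop confirms it: the plain grey ribbed cap sits on the jar on the turntable. The ear hole is at full-frame pixel (288.6,212.6), and the pin stands upright in the block.

```bash
cat >> h.py <<'E'
import json
from scipy.spatial.transform import Rotation as Ro
def plan(pos,yaw,commit=True):
    """from stored commanded pose to world pos / yaw of tool y; tool down"""
    s=json.load(open('cmd.json')); p0=np.array(s['p']);R0=np.array(s['R'])
    t=np.radians(yaw); y=np.array([np.cos(t),np.sin(t),0]); z=np.array([0,0,-1.]); R=np.stack([np.cross(y,z),y,z],1)
    sl=np.round(R0.T@(np.array(pos)-p0)/750,4); rv=np.round(Ro.from_matrix(R0.T@R).as_rotvec()/(np.pi/4),3)
    print('slide',sl.tolist(),'rot',rv.tolist(),'rows',max(np.linalg.norm(sl)*15,np.linalg.norm(rv)*45/8.59))
    if commit: json.dump(dict(p=(p0+R0@sl*750).tolist(),R=(R0@Ro.from_rotvec(rv*np.pi/4).as_matrix()).tolist()),open('cmd.json','w'))
E
python3 - <<'E'
from h import *
c=viewer.get_calibration('top'); h=plane(c,288.6,212.6,36); a=np.array([484,46.5]); print(h,np.linalg.norm(h[:2]-a),np.degrees(np.arctan2(*(h[:2]-a)[::-1])))
s=bot.observe()['ee_rot']; R=np.array(s); print('yaw',np.degrees(np.arctan2(R[1,1],R[0,1])))
t=np.arctan2(R[1,1],R[0,1]);y=np.array([np.cos(t),np.sin(t),0]); z=np.array([0,0,-1.])
json.dump(dict(p=[279.645,586.769,245.729],R=np.stack([np.cross(y,z),y,z],1).tolist()),open('cmd.json','w'))
plan([480,250,250],22); plan([490,-60,250],-24)
E
```

```text
[458.94610171 -27.9556056   36.        ] 78.55784508478762 -108.597800886445
yaw 64.51435164097539
slide [-0.4344, -0.2904, -0.0057] rot [0.0, 0.0, 0.945] rows 7.838386457045864
slide [-0.3882, -0.1424, 0.0] rot [0.0, 0.0, 1.022] rows 6.202404775568908
```

Call:
send_rows(
  slide=[
    [-0.4344, -0.2904, -0.0057],
    [-0.4344, -0.2904, -0.0057],
    [-0.4344, -0.2904, -0.0057],
    [-0.4344, -0.2904, -0.0057],
    [-0.4344, -0.2904, -0.0057],
    [-0.4344, -0.2904, -0.0057],
    [-0.4344, -0.2904, -0.0057],
    [-0.4344, -0.2904, -0.0057],
    [-0.4344, -0.2904, -0.0057],
    [-0.4344, -0.2904, -0.0057],
    [-0.4344, -0.2904, -0.0057],
  ],
  rot=[
    [0, 0, 0.945],
    [0, 0, 0.945],
    [0, 0, 0.945],
    [0, 0, 0.945],
    [0, 0, 0.945],
    [0, 0, 0.945],
    [0, 0, 0.945],
    [0, 0, 0.945],
    [0, 0, 0.945],
    [0, 0, 0.945],
    [0, 0, 0.945],
  ],
  jaw=[1, 1, 1, 1, 1, 1, 1, 1, 1, 1, 1],
)

```text
time: 1.2
tool_pos: [479.2, 251.2, 249.7]
ee_rot: [[-0.376, 0.927, -0.001], [0.927, 0.376, 0.001], [0.001, -0.001, -1.0]]
wrist_force: [-0.2, 0.6, 0.0]
grip_width: 91.8
gripper_force: 0.0
```

```bash
python3 - <<'E'
from h import *
s=json.load(open('cmd.json'));
# rebuild commanded pose after call 1
t=np.radians(64.514-0.945*45);y=np.array([np.cos(t),np.sin(t),0]); z=np.array([0,0,-1.])
json.dump(dict(p=[480,250,250],R=np.stack([np.cross(y,z),y,z],1).tolist()),open('cmd.json','w'))
plan([490,-60,250],-18)
print(bot.observe()['tool_pos'],bot.observe()['joint_pos'])
E
```

```text
slide [-0.3883, -0.1424, 0.0] rot [0.0, 0.0, 0.889] rows 6.203813041186848
[479.16201848 251.18569801 249.74142071] [-22.60140291  15.83059113  -9.37442417 104.7797325    2.88795071
  59.6504149  -11.00102589]
```

Call:
send_rows(
  slide=[
    [-0.3883, -0.1424, 0],
    [-0.3883, -0.1424, 0],
    [-0.3883, -0.1424, 0],
    [-0.3883, -0.1424, 0],
    [-0.3883, -0.1424, 0],
    [-0.3883, -0.1424, 0],
    [-0.3883, -0.1424, 0],
    [-0.3883, -0.1424, 0],
    [-0.3883, -0.1424, 0],
    [-0.3883, -0.1424, 0],
    [-0.3883, -0.1424, 0],
  ],
  rot=[
    [0, 0, 0.889],
    [0, 0, 0.889],
    [0, 0, 0.889],
    [0, 0, 0.889],
    [0, 0, 0.889],
    [0, 0, 0.889],
    [0, 0, 0.889],
    [0, 0, 0.889],
    [0, 0, 0.889],
    [0, 0, 0.889],
    [0, 0, 0.889],
  ],
  jaw=[1, 1, 1, 1, 1, 1, 1, 1, 1, 1, 1],
)

```text
time: 2.3
tool_pos: [490.2, -57.8, 249.9]
ee_rot: [[0.306, 0.952, -0.0], [0.952, -0.306, 0.001], [0.0, -0.0, -1.0]]
wrist_force: [-0.1, -0.3, 0.4]
grip_width: 91.8
gripper_force: 0.0
```

```bash
python3 - <<'E'
from h import *
np.set_printoptions(precision=2,suppress=True)
s=bot.observe(); print(s['tool_pos'],s['joint_pos'])
p,d,c=grab('wrist','w1'); np.savez('w1',p=p,d=d,T=c['world_from_camera'])
print(c); json.dump({k:np.array(v).tolist() for k,v in c.items()},open('w1.json','w'))
plan([424,-244,190],-18)
E
```

```text
[490.2  -57.77 249.88] [ -2.81  10.58   7.23 111.48  -1.6   58.04 -12.64]
{'vfov': 65.70646984690485, 'cx': 277.63810347396236, 'cy': 208.46324431510507, 'world_from_camera': array([[  0.95,  -0.29,  -0.09, 514.11],
       [ -0.3 ,  -0.91,  -0.29,  21.39],
       [ -0.  ,   0.3 ,  -0.95, 390.17],
       [  0.  ,   0.  ,   0.  ,   1.  ]])}
slide [-0.2605, -0.0078, 0.08] rot [0.0, 0.0, -0.0] rows 4.089284197753931
```

View pics/w1.png

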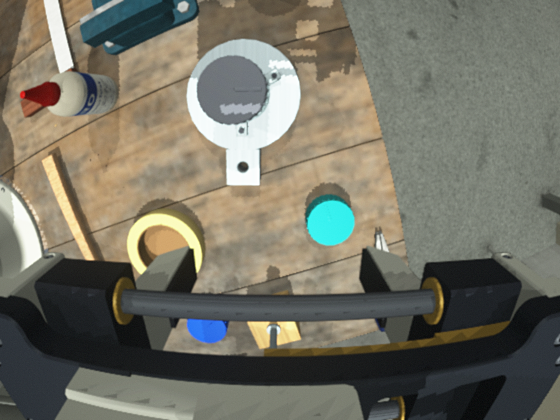

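The wrist view shows the eyelet hole at (243,167), the cap at (232,90) with its rib, and the pin and block at (273,325) below the jaws.

```bash
python3 - <<'E'
from h import *
np.set_printoptions(precision=2,suppress=True)
z=np.load('w1.npz'); p=z['p']; c=json.load(open('w1.json')); g=cv2.cvtColor(p,cv2.COLOR_RGB2GRAY)
v,u=np.indices(g.shape)
m=((abs(u-243)<10)&(abs(v-167)<10)&(g<110)); print('hole',m.sum(),u[m].mean(),v[m].mean()); h=plane(c,u[m].mean(),v[m].mean(),36,True); print(h)
s=p.max(2).astype(int)-p.min(2); m=((abs(u-232)<45)&(abs(v-90)<45)&(g<140)).astype(np.uint8)
cs,_=cv2.findContours(m,0,2); k=max(cs,key=cv2.contourArea); pts=np.array([plane(c,*q[0],124,True)[:2] for q in k],np.float32); print('cap',cv2.minEnclosingCircle(pts),cv2.fitEllipse(pts))
print(bot.observe()['tool_pos'])
E
```

```text
hole 75 242.48 166.56
[457.24 -27.26  36.  ]
cap ((483.845947265625, 48.63347625732422), 29.435277938842773) ((483.43585205078125, 48.337066650390625), (56.18378829956055, 57.733619689941406), 56.312782287597656)
[490.18 -58.2  249.9 ]
```

Call:
send_rows(
  slide=[
    [-0.2605, -0.0078, 0.08],
    [-0.2605, -0.0078, 0.08],
    [-0.2605, -0.0078, 0.08],
    [-0.2605, -0.0078, 0.08],
    [-0.2605, -0.0078, 0.08],
    [-0.2605, -0.0078, 0.08],
    [-0.2605, -0.0078, 0.08],
  ],
  rot=[
    [0, 0, 0],
    [0, 0, 0],
    [0, 0, 0],
    [0, 0, 0],
    [0, 0, 0],
    [0, 0, 0],
    [0, 0, 0],
  ],
  jaw=[0.2, 0.2, 0.2, 0.2, 0.2, 0.2, 0.2],
)

```text
time: 3.05
tool_pos: [425.1, -242.5, 190.2]
ee_rot: [[0.307, 0.952, 0.001], [0.952, -0.307, 0.001], [0.001, 0.0, -1.0]]
wrist_force: [0.2, 0.7, 0.2]
grip_width: 55.0
gripper_force: 0.0
```

```bash
python3 - <<'E'
from h import *
np.set_printoptions(precision=2,suppress=True)
p,d,c=grab('wrist','w2');json.dump({k:np.array(v).tolist() for k,v in c.items()},open('w2.json','w')); s=bot.observe(); print(s['tool_pos'],s['grip_width'])
E
```

```text
[ 425.37 -242.17  190.3 ] 55.19494243103295
```

View pics/w2.png

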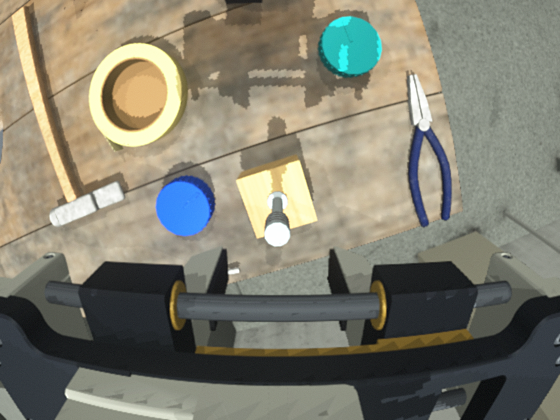

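The pin head is at (278,232) and centred between the jaws.

```bash
python3 - <<'E'
from h import *
np.set_printoptions(precision=2,suppress=True)
p=cv2.imread('pics/w2.png'); c=json.load(open('w2.json')); g=p.min(2); v,u=np.indices(g.shape)
m=((abs(u-278)<15)&(abs(v-232)<15)&(g>170)&(p.max(2).astype(int)-g<25)); print(m.sum(),u[m].mean(),v[m].mean(),np.ptp(u[m]),np.ptp(v[m]))
h=plane(c,u[m].mean(),v[m].mean(),124,True); print(h)
plan([422.8,-245.3,112],-18)
E
```

```text
503 276.7514910536779 234.06361829025846 25 24
[ 422.69 -242.91  124.  ]
slide [-0.0021, -0.001, 0.104] rot [0.0, 0.0, -0.0] rows 1.5603900954569019
```

Call:
send_rows(
  slide=[
    [-0.0021, -0.001, 0.05],
    [-0.0021, -0.001, 0.08],
    [-0.0021, -0.001, 0.104],
    [-0.0021, -0.001, 0.104],
    [-0.0021, -0.001, 0.104],
    [-0.0021, -0.001, 0.104],
    [-0.0021, -0.001, 0.104],
    [-0.0021, -0.001, 0.104],
    [-0.0021, -0.001, 0.104],
    [-0.0021, -0.001, 0.104],
  ],
  rot=[
    [0, 0, 0],
    [0, 0, 0],
    [0, 0, 0],
    [0, 0, 0],
    [0, 0, 0],
    [0, 0, 0],
    [0, 0, 0],
    [0, 0, 0],
    [0, 0, 0],
    [0, 0, 0],
  ],
  jaw=[0.2, 0.2, 0.2, 0.2, -1, -1, -1, -1, -1, -1],
)

```text
time: 4.1
tool_pos: [423.2, -245.5, 112.4]
ee_rot: [[0.309, 0.951, 0.001], [0.951, -0.309, -0.0], [-0.0, 0.001, -1.0]]
wrist_force: [0.5, 0.2, 2.2]
grip_width: 17.6
gripper_force: 30.0
```

```bash
python3 - <<'E'
from h import *
np.set_printoptions(precision=2,suppress=True)
s=bot.observe(); print(s['tool_pos'],s['grip_width'],s['gripper_force'],s['wrist_force'])
plan([422.8,-245.3,172],-18)
E
```

```text
[ 423.24 -245.49  112.42] 17.60325054538818 30.000304877758026 [0.46 0.24 2.19]
slide [-0.0, -0.0, -0.08] rot [0.0, 0.0, -0.0] rows 1.2
```

Call:
send_rows(
  slide=[
    [0, 0, -0.02],
    [0, 0, -0.04],
    [0, 0, -0.06],
    [0, 0, -0.08],
    [0, 0, -0.08],
    [0, 0, -0.08],
  ],
  rot=[
    [0, 0, 0],
    [0, 0, 0],
    [0, 0, 0],
    [0, 0, 0],
    [0, 0, 0],
    [0, 0, 0],
  ],
  jaw=[-1, -1, -1, -1, -1, -1],
)

```text
time: 4.7
tool_pos: [422.8, -245.2, 171.8]
ee_rot: [[0.309, 0.951, 0.0], [0.951, -0.309, 0.0], [0.0, 0.0, -1.0]]
wrist_force: [-0.1, 0.6, -0.9]
grip_width: 17.3
gripper_force: 30.0
```

```bash
python3 - <<'E'
from h import *
np.set_printoptions(precision=2,suppress=True)
s=bot.observe(); print(s['tool_pos'],s['grip_width'],s['wrist_force'])
plan([435,-95,172],-18)
E
```

```text
[ 422.82 -245.22  171.76] 17.31399041677578 [-0.08  0.56 -0.85]
slide [0.1956, -0.0465, 0.0] rot [0.0, 0.0, -0.0] rows 3.0157689317983234
```

Call:
send_rows(
  slide=[
    [0.1, -0.024, 0],
    [0.1956, -0.0465, 0],
    [0.1956, -0.0465, 0],
    [0.1956, -0.0465, 0],
    [0.1956, -0.0465, 0],
    [0.1956, -0.0465, 0],
    [0.1956, -0.0465, 0],
    [0.1956, -0.0465, 0],
  ],
  rot=[
    [0, 0, 0],
    [0, 0, 0],
    [0, 0, 0],
    [0, 0, 0],
    [0, 0, 0],
    [0, 0, 0],
    [0, 0, 0],
    [0, 0, 0],
  ],
  jaw=[-1, -1, -1, -1, -1, -1, -1, -1],
)

```text
time: 5.5
tool_pos: [434.8, -96.4, 171.8]
ee_rot: [[0.312, 0.95, -0.0], [0.95, -0.312, -0.0], [-0.0, -0.0, -1.0]]
wrist_force: [0.2, -0.0, -1.0]
grip_width: 17.1
gripper_force: 30.0
```

```bash
python3 - <<'E'
from h import *
np.set_printoptions(precision=2,suppress=True)
p,d,c=grab('wrist');json.dump({k:np.array(v).tolist() for k,v in c.items()},open('w3.json','w')); s=bot.observe(); print(s['tool_pos'],s['grip_width'])
q,_,_=grab('side','s3')
cv2.imwrite('pics/w3f.png',p[:,:,::-1])
a=cv2.resize(p[90:290,180:380],None,fx=2.5,fy=2.5,interpolation=2); b=cv2.resize(q[200:320,220:340],(300,300),interpolation=2)
o=np.zeros((500,800,3),np.uint8);o[:,:500]=a;o[:300,500:]=b;cv2.imwrite('pics/w3.png',o[:,:,::-1])
R=np.array(s['ee_rot']);t=np.array(s['tool_pos'])
E
```

```text
[434.87 -96.18 171.82] 17.01683332407887
```

View pics/w3.png

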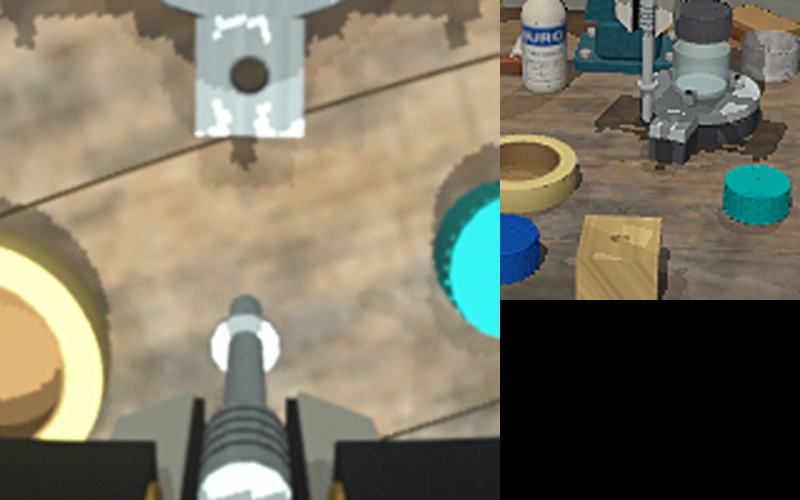

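The pin hangs straight in the jaws. In the crop, its collar is at (245,344), its tip at (246,305) and the hole at (249,75).

```bash
python3 - <<'E'
from h import *
np.set_printoptions(precision=2,suppress=True)
c=json.load(open('w3.json')); f=lambda x,y,z: plane(c,180+(x+.5)/2.5-.5,90+(y+.5)/2.5-.5,z,True)
p=cv2.imread('pics/w3f.png'); g=cv2.cvtColor(p,6); v,u=np.indices(g.shape)
m=((abs(u-279)<11)&(abs(v-120)<11)&(g<110)); print('hole',m.sum(),u[m].mean(),v[m].mean(),np.ptp(u[m]),np.ptp(v[m])); h=plane(c,u[m].mean(),v[m].mean(),36,True); print(h)
m=((abs(u-277)<16)&(abs(v-228)<16)&(p.min(2)>205)); print('collar',u[m].min(),u[m].max(),v[m].min(),v[m].max())
print('collar',f(245.5,344,103.8),'tip', f(246,303,66))
print(bot.observe()['tool_pos'])
E
```

```text
hole 175 279.1542857142857 119.69714285714285 14 13
[457.19 -26.79  36.  ]
collar 265 291 219 237
collar [434.41 -93.09 103.8 ] tip [434.39 -93.63  66.  ]
[434.94 -95.97 171.88]
```

```bash
python3 - <<'E'
from h import *
plan([457.7,-29.8,152],-18)
E
```

```text
slide [0.092, 0.0019, 0.0267] rot [0.0, 0.0, -0.0] rows 1.4372238865256866
```

Call:
send_rows(
  slide=[
    [0.03, 0.0006, 0],
    [0.06, 0.0012, 0],
    [0.092, 0.0019, 0],
    [0.092, 0.0019, 0.01],
    [0.092, 0.0019, 0.0267],
    [0.092, 0.0019, 0.0267],
    [0.092, 0.0019, 0.0267],
    [0.092, 0.0019, 0.0267],
    [0.092, 0.0019, 0.0267],
    [0.092, 0.0019, 0.0267],
    [0.092, 0.0019, 0.0267],
    [0.092, 0.0019, 0.0267],
  ],
  rot=[
    [0, 0, 0],
    [0, 0, 0],
    [0, 0, 0],
    [0, 0, 0],
    [0, 0, 0],
    [0, 0, 0],
    [0, 0, 0],
    [0, 0, 0],
    [0, 0, 0],
    [0, 0, 0],
    [0, 0, 0],
    [0, 0, 0],
  ],
  jaw=[-1, -1, -1, -1, -1, -1, -1, -1, -1, -1, -1, -1],
)

```text
time: 6.8
tool_pos: [457.9, -29.8, 152.1]
ee_rot: [[0.309, 0.951, 0.0], [0.951, -0.309, 0.0], [0.0, 0.0, -1.0]]
wrist_force: [0.2, -0.1, -1.7]
grip_width: 17.0
gripper_force: 30.0
```

```bash
python3 - <<'E'
from h import *
np.set_printoptions(precision=2,suppress=True)
p,d,c=grab('wrist','w4f');json.dump({k:np.array(v).tolist() for k,v in c.items()},open('w4.json','w')); s=bot.observe(); print(s['tool_pos'],s['grip_width'])
q,_,cs=grab('side','s4');t,_,ct=grab('top','t4')
a=cv2.resize(p[160:260,225:325],None,fx=5,fy=5,interpolation=2); b=cv2.resize(q[190:280,250:340],(300,300),interpolation=2)
o=np.zeros((500,800,3),np.uint8);o[:,:500]=a;o[:300,500:]=b;cv2.imwrite('pics/w4.png',o[:,:,::-1])
E
```

```text
[457.83 -29.8  152.07] 17.299071320523673
```

View pics/w4.png

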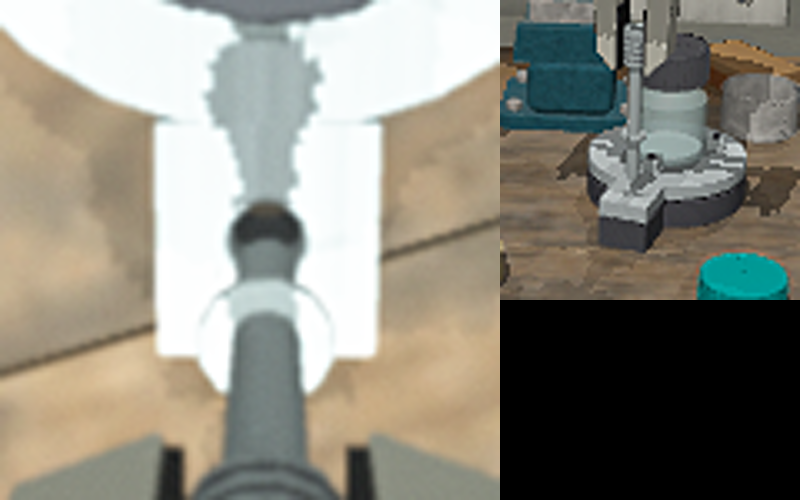

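The pin stands over the hole and is laterally aligned within about 0.5 mm (crop: pin x 265, hole x 267). Next I'll work out the radial offset.

```bash
python3 - <<'E'
from h import *
np.set_printoptions(precision=2,suppress=True)
c=json.load(open('w4.json')); f=lambda x,y,z: plane(c,225+(x+.5)/5-.5,160+(y+.5)/5-.5,z,True)
x=np.array([.309,.951,0]); y=np.array([.951,-.309,0]); t=np.array([457.83,-29.8,0])
loc=lambda q:np.array([(q-t)@x,(q-t)@y])
print('hole far edge',loc(f(267,201,36)),'L',loc(f(231,238,36)),'R',loc(f(304,238,36)))
print('ear near edge',loc(f(269,357,36)),f(157,355,36)-f(381,355,36))
print('collar far(top face z84)',loc(f(266,279,84)),'near(bottom z80)',loc(f(266,400,80)),'L',loc(f(198,340,82)),'R',loc(f(333,340,82)))
E
```

```text
hole far edge [ 8.75 -1.23] L [ 2.38 -7.17] R [2.39 4.89]
ear near edge [-18.74  -0.87] [-36.15  11.72   0.  ]
collar far(top face z84) [11.61 -1.4 ] near(bottom z80) [-7.89 -1.39] L [  1.98 -10.82] R [1.99 7.89]
```

Hole and collar agree within 0.4 mm, so I'll insert.

Call:
send_rows(
  slide=[
    [0.0005, 0.0004, 0.0],
    [0.0005, 0.0004, 0.01],
    [0.0005, 0.0004, 0.016],
    [0.0005, 0.0004, 0.022],
    [0.0005, 0.0004, 0.028],
    [0.0005, 0.0004, 0.034],
    [0.0005, 0.0004, 0.034],
    [0.0005, 0.0004, 0.034],
  ],
  rot=[
    [0, 0, 0],
    [0, 0, 0],
    [0, 0, 0],
    [0, 0, 0],
    [0, 0, 0],
    [0, 0, 0],
    [0, 0, 0],
    [0, 0, 0],
  ],
  jaw=[-1, -1, -1, -1, -1, -1, -1, -1],
)

```text
time: 7.75
tool_pos: [458.1, -29.6, 126.3]
ee_rot: [[0.309, 0.951, -0.0], [0.951, -0.309, -0.0], [-0.0, -0.0, -1.0]]
wrist_force: [0.2, -0.0, -1.3]
grip_width: 17.1
gripper_force: 30.0
```

Call:
send_rows(
  slide=[
    [0, 0, 0.006],
    [0, 0, 0.012],
    [0, 0, 0.018],
    [0, 0, 0.022],
    [0, 0, 0.0245],
    [0, 0, 0.0245],
    [0, 0, 0.0245],
  ],
  rot=[
    [0, 0, 0],
    [0, 0, 0],
    [0, 0, 0],
    [0, 0, 0],
    [0, 0, 0],
    [0, 0, 0],
    [0, 0, 0],
  ],
  jaw=[-1, -1, -1, -1, -1, -1, -1],
)

```text
time: 8.45
tool_pos: [458.8, -29.7, 108.4]
ee_rot: [[0.309, 0.951, 0.001], [0.951, -0.309, -0.0], [0.0, 0.001, -1.0]]
wrist_force: [0.3, -0.5, 2.6]
grip_width: 17.3
gripper_force: 30.0
```

Call:
send_rows(
  slide=[
    [0, 0, 0.0245],
    [0, 0, 0.0245],
    [0, 0, 0.0245],
    [0, 0, 0.0245],
    [0, 0, -0.03],
    [0, 0, -0.07],
    [0, 0, -0.1],
    [0, 0, -0.1],
    [0, 0, -0.1],
  ],
  rot=[
    [0, 0, 0],
    [0, 0, 0],
    [0, 0, 0],
    [0, 0, 0],
    [0, 0, 0],
    [0, 0, 0],
    [0, 0, 0],
    [0, 0, 0],
    [0, 0, 0],
  ],
  jaw=[0, 0, 0, 0, 0, 0, 0, 0, 0],
)

```text
time: 9.35
tool_pos: [458.5, -29.5, 183.7]
ee_rot: [[0.309, 0.951, 0.002], [0.951, -0.309, 0.0], [0.001, 0.002, -1.0]]
wrist_force: [-0.3, -0.5, 0.3]
grip_width: 45.8
gripper_force: 0.0
```

```bash
python3 - <<'E'
from h import *
np.set_printoptions(precision=2,suppress=True)
# refresh commanded pose: 457.7,-29.8,152 + (0.0005x+.0004y) + down .0585 - .0245 -... 
x=np.array([.309,.951,0]); y=np.array([.951,-.309,0])
pos=np.array([457.7,-29.8,152])+750*(.0005*x+.0004*y); pos[2]-=750*(.034-.1)
R=np.stack([x,y,[0,0,-1]],1); json.dump(dict(p=pos.tolist(),R=json.load(open('cmd.json'))['R']),open('cmd.json','w')); print(pos)
p,d,c=grab('wrist','w5f');json.dump({k:np.array(v).tolist() for k,v in c.items()},open('w5.json','w')); s=bot.observe(); print(s['tool_pos'],s['joint_pos'])
q,ds,cs=grab('side','s5')
S=cloud(cs,ds); v,u=np.indices(ds.shape); z=S[:,:,2]
m=(abs(S[:,:,0]-458)<25)&(abs(S[:,:,1]+30)<25)&(z>85)&(z<130); print('head',m.sum(),S[m].mean(0),z[m].max())
g=cv2.cvtColor(p,7); v,u=np.indices(g.shape)
a=cv2.resize(p[20:300,120:420],(535,500),interpolation=2); b=cv2.resize(q[190:280,250:340],(265,265),interpolation=2)
o=np.zeros((500,800,3),np.uint8);o[:,:535]=a;o[:265,535:]=b;cv2.imwrite('pics/w5.png',o[:,:,::-1])
E
```

```text
[458.1  -29.54 201.5 ]
[457.77 -29.51 182.86] [ -6.43  12.14   7.57 119.76  -2.14  48.24 -15.6 ]
head 106 [460.48 -33.17 106.16] 119.78818514236497
```

View pics/w5.png

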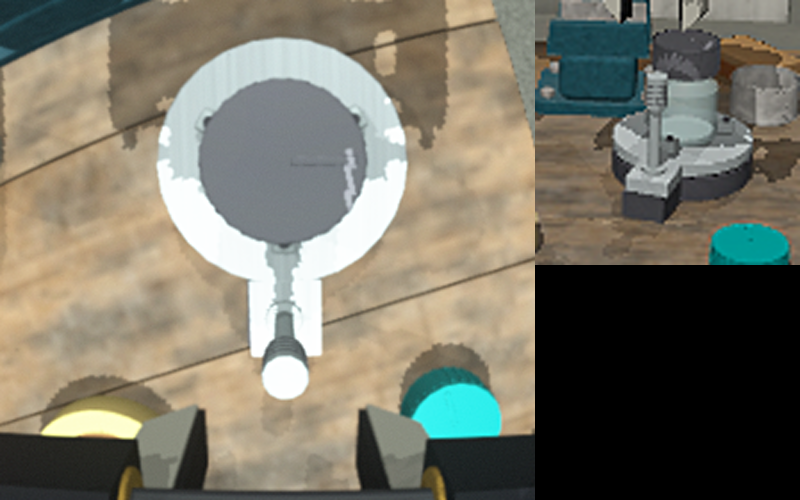

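The pin is fully in (head top at z≈120) and the cap is undisturbed, its rib pointing right. I'll refine the cap centre and position over it.

```bash
python3 - <<'E'
from h import *
np.set_printoptions(precision=2,suppress=True)
c=json.load(open('w5.json')); f=lambda x,y,z: plane(c,120+(x+.5)*300/535-.5,20+(y+.5)*.56-.5,z,True)
for q in [(284,78),(284,245),(199,161),(369,161)]: print(f(*q,124))
s=json.load(open('cmd.json')); s['p'][2]=183.1; json.dump(s,open('cmd.json','w'))
plan([483.9,47.3,184],-18)
plan([483.9,47.3,117],-18,False)
E
```

```text
[492.06  75.94 124.  ]
[474.22  20.82 124.  ]
[455.68  57.91 124.  ]
[511.01  40.02 124.  ]
slide [0.1081, 0.001, -0.0012] rot [0.0, 0.0, -0.0] rows 1.6216692788605203
slide [-0.0, 0.0, 0.0893] rot [0.0, 0.0, -0.0] rows 1.3395000000000001
```

Call:
send_rows(
  slide=[
    [0.04, 0.001, 0],
    [0.08, 0.001, 0],
    [0.1091, 0.0007, 0],
    [0.1091, 0.0007, 0],
    [0.1091, 0.0007, 0.02],
    [0.1091, 0.0007, 0.05],
    [0.1091, 0.0007, 0.07],
    [0.1091, 0.0007, 0.0881],
    [0.1091, 0.0007, 0.0881],
    [0.1091, 0.0007, 0.0881],
    [0.1091, 0.0007, 0.0881],
  ],
  rot=[
    [0, 0, 0],
    [0, 0, 0],
    [0, 0, 0],
    [0, 0, 0],
    [0, 0, 0],
    [0, 0, 0],
    [0, 0, 0],
    [0, 0, 0],
    [0, 0, 0],
    [0, 0, 0],
    [0, 0, 0],
  ],
  jaw=[1, 1, 1, 1, 1, 1, 1, 1, 1, 1, 1],
)

```text
time: 10.55
tool_pos: [484.2, 47.7, 117.4]
ee_rot: [[0.31, 0.951, 0.0], [0.951, -0.31, -0.0], [0.0, 0.0, -1.0]]
wrist_force: [0.7, -0.6, 0.0]
grip_width: 91.9
gripper_force: 0.0
```

Call:
send_rows(
  slide=[
    [0, 0, 0],
    [0, 0, 0],
    [0, 0, 0],
    [0, 0, 0],
    [0, 0, 0],
    [0, 0, 0],
    [0, 0, 0],
    [0, 0, 0],
  ],
  rot=[
    [0, 0, 0],
    [0, 0, 0],
    [0, 0, 0],
    [0, 0, 0],
    [0, 0, 0],
    [0, 0, 0],
    [0, 0, 0],
    [0, 0, 0],
  ],
  jaw=[-1, -1, -1, -1, -1, -1, -1, -1],
)

```text
time: 11.35
tool_pos: [484.2, 48.1, 117.1]
ee_rot: [[0.309, 0.951, 0.0], [0.951, -0.309, 0.0], [0.0, 0.0, -1.0]]
wrist_force: [0.9, -0.8, 0.7]
grip_width: 57.0
gripper_force: 30.0
```

Cap gripped at 57 mm, 30 N. First I'll turn 40° anticlockwise.

Call:
send_rows(
  slide=[
    [0, 0, 0],
    [0, 0, -0.0003],
    [0, 0, -0.0006],
    [0, 0, -0.0009],
    [0, 0, -0.0012],
    [0, 0, -0.0015],
    [0, 0, -0.0018],
    [0, 0, -0.0018],
    [0, 0, -0.0018],
    [0, 0, -0.0018],
  ],
  rot=[
    [0, 0, -0.11],
    [0, 0, -0.22],
    [0, 0, -0.33],
    [0, 0, -0.44],
    [0, 0, -0.55],
    [0, 0, -0.66],
    [0, 0, -0.77],
    [0, 0, -0.88],
    [0, 0, -0.88],
    [0, 0, -0.88],
  ],
  jaw=[-1, -1, -1, -1, -1, -1, -1, -1, -1, -1],
)

```text
time: 12.35
tool_pos: [484.5, 46.8, 118.5]
ee_rot: [[-0.365, 0.931, 0.001], [0.931, 0.365, -0.001], [-0.001, 0.0, -1.0]]
wrist_force: [1.6, -4.7, 0.4]
grip_width: 56.5
gripper_force: 30.0
```

```bash
python3 - <<'E'
from h import *
np.set_printoptions(precision=2,suppress=True)
s=bot.observe(); print(s['tool_pos'],s['moment'],s['wrist_force'],s['joint_pos'])
p,d,c=grab('wrist','w6f'); q,_,_=grab('top','t6'); r,_,_=grab('side','s6')
a=cv2.resize(p[120:420,80:480],(533,400),interpolation=2); b=cv2.resize(q[170:240,230:310],(267,234),interpolation=2);e=cv2.resize(r[190:270,260:350],(267,237),interpolation=2)
o=np.zeros((480,800,3),np.uint8);o[:400,:533]=a;o[:234,533:]=b;o[234:471,533:]=e;cv2.imwrite('pics/w6.png',o[:,:,::-1])
E
```

```text
[484.48  46.84 118.48] [-1.19 -0.41  0.04] [ 1.61 -4.71  0.36] [ -5.16  20.74  -4.2  118.45   2.37  40.85  10.52]
```

View pics/w6.png

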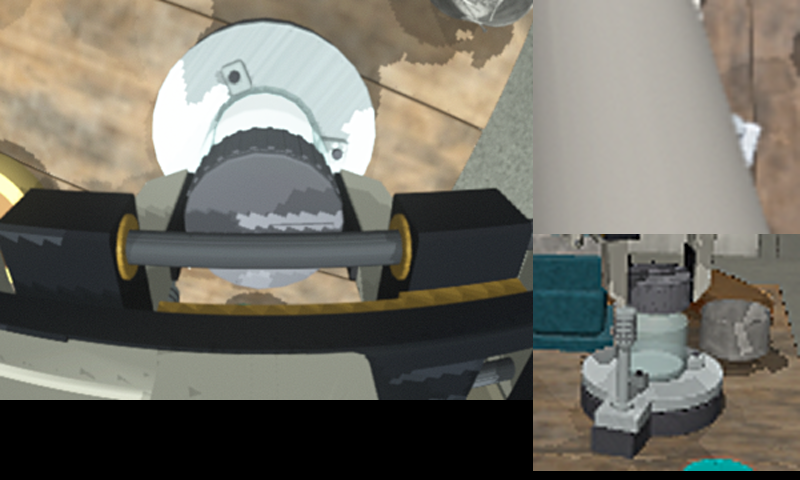

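The rib still lies along the jaw line at crop (320,225), so the cap is turning with the gripper. The pin is in place and the turntable hasn't moved. Now 28° more.

Call:
send_rows(
  slide=[
    [0, 0, -0.0003],
    [0, 0, -0.0006],
    [0, 0, -0.0009],
    [0, 0, -0.0012],
    [0, 0, -0.0012],
    [0, 0, -0.0012],
    [0, 0, -0.0012],
    [0, 0, -0.0012],
  ],
  rot=[
    [0, 0, -0.11],
    [0, 0, -0.22],
    [0, 0, -0.33],
    [0, 0, -0.44],
    [0, 0, -0.54],
    [0, 0, -0.62],
    [0, 0, -0.62],
    [0, 0, -0.62],
  ],
  jaw=[-1, -1, -1, -1, -1, -1, -1, -1],
)

```text
time: 13.3
tool_pos: [483.7, 48.3, 119.7]
ee_rot: [[-0.759, 0.651, -0.001], [0.651, 0.759, 0.0], [0.0, -0.0, -1.0]]
wrist_force: [-1.9, -1.3, 5.4]
grip_width: 56.5
gripper_force: 30.0
```

```bash
python3 - <<'E'
from h import *
np.set_printoptions(precision=2,suppress=True)
s=bot.observe(); print(s['tool_pos'],s['moment'],s['wrist_force'],s['grip_width'])
p,d,c=grab('wrist','w7f'); r,_,_=grab('side','s7')
a=cv2.resize(p[120:420,80:480],(533,400),interpolation=2); e=cv2.resize(r[190:270,260:350],(267,237),interpolation=2)
o=np.zeros((400,800,3),np.uint8);o[:400,:533]=a;o[:237,533:]=e;cv2.imwrite('pics/w7.png',o[:,:,::-1])
E
```

```text
[483.66  48.34 119.67] [-0.43  0.33  0.  ] [-1.91 -1.32  5.41] 56.46776330697529
```

View pics/w7.png

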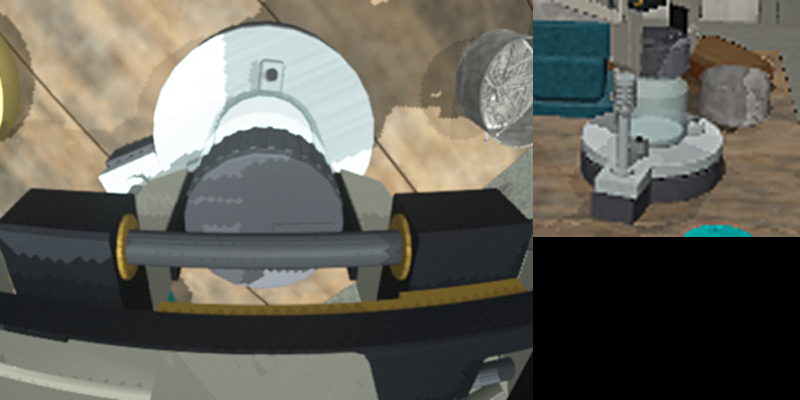

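The wrist now feels the seal's push (5 N up), so the cap is free at 67°, with the rib still aligned with the jaws. Lifting gently.

Call:
send_rows(
  slide=[
    [0, 0, -0.004],
    [0, 0, -0.01],
    [0, 0, -0.017],
    [0, 0, -0.025],
    [0, 0, -0.033],
    [0, 0, -0.041],
    [0, 0, -0.049],
    [0, 0, -0.056],
    [0, 0, -0.056],
    [0, 0, -0.056],
    [0, 0, -0.056],
    [0, 0, -0.056],
  ],
  rot=[
    [0, 0, 0],
    [0, 0, 0],
    [0, 0, 0],
    [0, 0, 0],
    [0, 0, 0],
    [0, 0, 0],
    [0, 0, 0],
    [0, 0, 0],
    [0, 0, 0],
    [0, 0, 0],
    [0, 0, 0],
    [0, 0, 0],
  ],
  jaw=[-1, -1, -1, -1, -1, -1, -1, -1, -1, -1, -1, -1],
)

```text
time: 14.6
tool_pos: [483.7, 48.0, 161.0]
ee_rot: [[-0.76, 0.65, -0.001], [0.65, 0.76, -0.0], [0.0, -0.0, -1.0]]
wrist_force: [-1.0, 0.1, -0.5]
grip_width: 56.4
gripper_force: 30.0
```

```bash
python3 - <<'E'
from h import *
np.set_printoptions(precision=2,suppress=True)
s=bot.observe(); print(s['tool_pos'],s['wrist_force'],s['grip_width'],s['gripper_force'])
r,ds,cs=grab('side','s8'); cv2.imwrite('pics/s8c.png',cv2.resize(r[170:270,250:350],(500,500),interpolation=2)[:,:,::-1])
S=cloud(cs,ds);z=S[:,:,2]
m=(np.hypot(S[:,:,0]-483.7,S[:,:,1]-48)<32)&(z>95)&(r.max(2)<125); print('cap z',np.percentile(z[m],[1,5,50,95,99]))
E
```

```text
[483.75  48.05 160.97] [-0.95  0.12 -0.47] 56.39881066776708 29.99961289053317
cap z [ 97.33 111.19 204.34 327.83 468.98]
```

View pics/s8c.png

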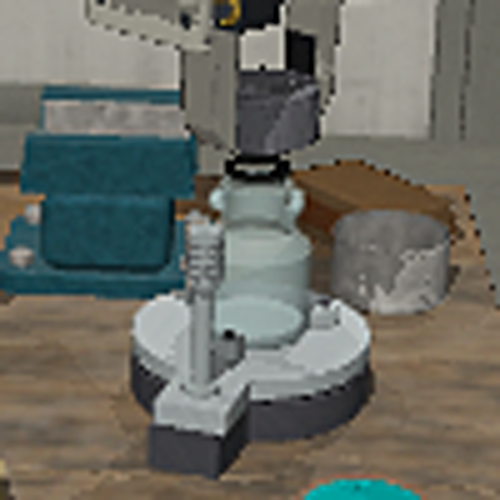

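The cap is held level and clear above the mouth, at crop (280,115), and the pin is fully in. Handing in.

```bash
python3 -c "
from bench import bot
print(bot.sign_off())"
```

```text
the job is handed in; nothing more can be done
None
```

The pin is fully in the eyelet, the cap came free after about 67° anticlockwise, and the gripper holds it level about 24 mm above the jar's mouth; the job is handed in, but sign-off returned no verdict.

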